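# Heft the three tea tins and hold up the fullest

### The arm

A 7-joint arm with a two-finger parallel gripper is mounted at the origin on a cart in front of the work surface, level with it; the furniture and walls round the work are solid. World frame = base frame: x ahead of the robot, y to its left, z up, the work surface at z = 0. Lengths are in m, angles in rad, forces in N, time in s.
With the tool pointing down it reaches from about 0.425 to 0.875 m from the base axis. Payload 4.7 kg.
Tool frame: the origin (TCP) lies on the centre line of the jaws, within the pads' length; the fingertips stand 14 mm ahead of it and the grasp point (between the pads) lies 5 mm behind it; z points along the fingers, y is the line along which they close (so a half turn about z gives the same grasp; the last joint's range is limited). The gripper opens to 87 mm and grips with 3 to 60 N. Pads are 19 mm wide; open, the fingers measure 117 mm over their backs; the gripper's body (75 mm by 190 mm) begins 51 mm behind the grasp point.
Start: joints at [1.192, 0.321, -0.07, 1.45, 0.023, 1.371, -0.057], TCP at [0.249, -0.601, 0.237] pointing down, gripper open.
Joint ranges: [-2.86, 2.86], [-0.3, 2.09], [-1.38, 1.24], [0.06, 2.45], [-1.56, 4.7], [0.09, 2.05], [-2.69, 2.69]. Speed limits (rad/s): [2.57, 2.57, 3.14, 3.14, 3.14, 3.14, 3.14].

### API

Orientations are given as a unit quaternion [w, x, y, z].
In Python, from rig import * gives the robot as it stands. Calls block until the motion is done:
- move_pose(position, orientation): joint-space move of the TCP to a pose.
- move_l(position, orientation=None, v=0.15): straight line of the TCP; orientation=None keeps the orientation; v is the mean speed in m/s.
- move_joints(angles): joint-space move.
- open_gripper() and grab(squeeze=None): open the fingers fully, or close them until they stop; squeeze is the grip in N (None keeps the last).
- dwell(seconds).
- ik(position, orientation): joint angles nearest the present ones, or None.
- observe(): the state.
- capture(name): name is "side" or "top" or "wrist"; returns (picture, depth): 480x640x3 uint8, red, green, blue; 480x640 float32, m along the optical axis (not along the pixel's ray), 0 where there is no reading.
- camera_info(name): a dict with "camera_matrix" (3x3 intrinsics, pixels), "cam_to_world" (4x4, takes a point from camera to world coordinates). Camera axes: x right, y up, looking along -z (the intrinsics and any distortion apply to the point x, -y, -z); pixel columns grow to the right and rows downward; lengths in m; the calibration is good to about 2 mm. A picture is of the moment at which its call begins: read the wrist's pose just before it. camera_info takes no time and is no camera call; for the wrist camera it gives the pose at the moment of the call.
A pose or a line that the arm cannot do raises Unreachable and nothing moves.
- sign_off(): hands the job in; it is judged then, once.
The state is a dict: "time": time; "q": joint angles; "joint_vel": joint speeds; "tau": joint torques, N m; "ee_pos": TCP position; "tool_rot": TCP orientation; "force": force on the tool from outside, world axes, zero at the start; "wrist_torque": the same for the moment, N m; "width": opening from 0.0 (shut) to 1.0 (fully open); "grip_force": force on a finger pad.
Only numpy, scipy, OpenCV 4.12 (cv2) and the standard library are available. Lean on these libraries where they do the work, as an engineer would, in place of code of your own. Each camera call takes 0.05 s, during which the arm holds its last target. There are 200 camera calls.

### The job

Three identical closed tea tins stand on the cork pads of the wooden tray, and one is much fuller than the others. Working from the robot's left to its right, lift each tin well clear of the tray (a good 5 cm) to feel its weight, setting it back upright on its own pad and letting go before taking the next. Then hold the heaviest tin up steady and upright, at least 10 cm clear of the tray, and finish while still holding it, with the other two standing on their pads and the mugs and teaspoon left alone (if the last tin is the heaviest, it may simply be kept in the hand).

Things in the scene. Friction and masses are not known exactly. Their poses are not given: they have to be found in the camera images.
- tray: fixed wooden tray board on the worktop, 130 (x) x 370 (y) x 18 mm, flat top 18 mm above the worktop; origin at the centre of its underside; y runs along the row of three pads towards the robot's left, x across it, away from the robot; it stands turned up to 0.3 rad either way
- pad_left (a point): centre of the left cork pad (as the robot sees it), a flat 80 mm disc flush with the tray's top; pads are 120 mm apart along the tray's y
- pad_middle (a point): centre of the middle cork pad (as the robot sees it), a flat 80 mm disc flush with the tray's top; pads are 120 mm apart along the tray's y
- pad_right (a point): centre of the right cork pad (as the robot sees it), a flat 80 mm disc flush with the tray's top; pads are 120 mm apart along the tray's y
- tin_p_centre (a point): centre (half-way up, 44 mm above the tray's top) of one of three identical-looking closed metal tea tins: upright cylinder, 60 mm diameter, 88 mm tall, lid fixed on, smooth sides; z up along it. Starts on any of the three pads, drawn afresh. The tins weigh 0.2 to 0.8 kg, the heaviest at least 0.15 kg more than either other; this can only be felt
- tin_q_centre (a point): centre (half-way up, 44 mm above the tray's top) of one of three identical-looking closed metal tea tins: upright cylinder, 60 mm diameter, 88 mm tall, lid fixed on, smooth sides; z up along it. Starts on any of the three pads, drawn afresh. The tins weigh 0.2 to 0.8 kg, the heaviest at least 0.15 kg more than either other; this can only be felt
- tin_r_centre (a point): centre (half-way up, 44 mm above the tray's top) of one of three identical-looking closed metal tea tins: upright cylinder, 60 mm diameter, 88 mm tall, lid fixed on, smooth sides; z up along it. Starts on any of the three pads, drawn afresh. The tins weigh 0.2 to 0.8 kg, the heaviest at least 0.15 kg more than either other; this can only be felt
- mug_a_base (a point): underside centre of a bystander, striped white mug, 65 x 88 x 50 mm; stands beside the tray, to be left alone
- mug_b_base (a point): underside centre of a bystander, plain white mug, 59 x 83 x 55 mm; stands beside the tray, to be left alone
- teaspoon_base (a point): underside centre of a bystander, metal teaspoon, 130 x 26 x 11 mm; stands beside the tray, to be left alone

How it is judged:
On the way, in this order (a step that is already met when the one before it is completed fails the run):
1. the tin from the left pad is off the tray by at least 30 mm in the gripper while the other two stand on their pads (((height (world z) of tin_p_centre above 0.092 m and contact force between the fingers and tin_p above 1 N) or (height (world z) of tin_q_centre above 0.092 m and contact force between the fingers and tin_q above 1 N) or (height (world z) of tin_r_centre above 0.092 m and contact force between the fingers and tin_r above 1 N)) and ((horizontal distance between tin_p_centre and pad_middle below 0.03 m and height (world z) of tin_p_centre below 0.07 m and angle between tin_p_centre's own z axis and vertical below 0.15 rad) or (horizontal distance between tin_q_centre and pad_middle below 0.03 m and height (world z) of tin_q_centre below 0.07 m and angle between tin_q_centre's own z axis and vertical below 0.15 rad) or (horizontal distance between tin_r_centre and pad_middle below 0.03 m and height (world z) of tin_r_centre below 0.07 m and angle between tin_r_centre's own z axis and vertical below 0.15 rad)) and ((horizontal distance between tin_p_centre and pad_right below 0.03 m and height (world z) of tin_p_centre below 0.07 m and angle between tin_p_centre's own z axis and vertical below 0.15 rad) or (horizontal distance between tin_q_centre and pad_right below 0.03 m and height (world z) of tin_q_centre below 0.07 m and angle between tin_q_centre's own z axis and vertical below 0.15 rad) or (horizontal distance between tin_r_centre and pad_right below 0.03 m and height (world z) of tin_r_centre below 0.07 m and angle between tin_r_centre's own z axis and vertical below 0.15 rad))), for 0.3 s.
2. all three tins stand upright on their pads, let go (((horizontal distance between tin_p_centre and pad_left below 0.03 m and height (world z) of tin_p_centre below 0.07 m and angle between tin_p_centre's own z axis and vertical below 0.15 rad) or (horizontal distance between tin_q_centre and pad_left below 0.03 m and height (world z) of tin_q_centre below 0.07 m and angle between tin_q_centre's own z axis and vertical below 0.15 rad) or (horizontal distance between tin_r_centre and pad_left below 0.03 m and height (world z) of tin_r_centre below 0.07 m and angle between tin_r_centre's own z axis and vertical below 0.15 rad)) and ((horizontal distance between tin_p_centre and pad_middle below 0.03 m and height (world z) of tin_p_centre below 0.07 m and angle between tin_p_centre's own z axis and vertical below 0.15 rad) or (horizontal distance between tin_q_centre and pad_middle below 0.03 m and height (world z) of tin_q_centre below 0.07 m and angle between tin_q_centre's own z axis and vertical below 0.15 rad) or (horizontal distance between tin_r_centre and pad_middle below 0.03 m and height (world z) of tin_r_centre below 0.07 m and angle between tin_r_centre's own z axis and vertical below 0.15 rad)) and ((horizontal distance between tin_p_centre and pad_right below 0.03 m and height (world z) of tin_p_centre below 0.07 m and angle between tin_p_centre's own z axis and vertical below 0.15 rad) or (horizontal distance between tin_q_centre and pad_right below 0.03 m and height (world z) of tin_q_centre below 0.07 m and angle between tin_q_centre's own z axis and vertical below 0.15 rad) or (horizontal distance between tin_r_centre and pad_right below 0.03 m and height (world z) of tin_r_centre below 0.07 m and angle between tin_r_centre's own z axis and vertical below 0.15 rad)) and contact force between the fingers and tin_p below 0.2 N and contact force between the fingers and tin_q below 0.2 N and contact force between the fingers and tin_r below 0.2 N), for 0.1 s.
3. the tin from the middle pad is off the tray by at least 30 mm in the gripper while the other two stand on their pads (((height (world z) of tin_p_centre above 0.092 m and contact force between the fingers and tin_p above 1 N) or (height (world z) of tin_q_centre above 0.092 m and contact force between the fingers and tin_q above 1 N) or (height (world z) of tin_r_centre above 0.092 m and contact force between the fingers and tin_r above 1 N)) and ((horizontal distance between tin_p_centre and pad_left below 0.03 m and height (world z) of tin_p_centre below 0.07 m and angle between tin_p_centre's own z axis and vertical below 0.15 rad) or (horizontal distance between tin_q_centre and pad_left below 0.03 m and height (world z) of tin_q_centre below 0.07 m and angle between tin_q_centre's own z axis and vertical below 0.15 rad) or (horizontal distance between tin_r_centre and pad_left below 0.03 m and height (world z) of tin_r_centre below 0.07 m and angle between tin_r_centre's own z axis and vertical below 0.15 rad)) and ((horizontal distance between tin_p_centre and pad_right below 0.03 m and height (world z) of tin_p_centre below 0.07 m and angle between tin_p_centre's own z axis and vertical below 0.15 rad) or (horizontal distance between tin_q_centre and pad_right below 0.03 m and height (world z) of tin_q_centre below 0.07 m and angle between tin_q_centre's own z axis and vertical below 0.15 rad) or (horizontal distance between tin_r_centre and pad_right below 0.03 m and height (world z) of tin_r_centre below 0.07 m and angle between tin_r_centre's own z axis and vertical below 0.15 rad))), for 0.3 s.
4. all three tins stand upright on their pads, let go (all of step 2), for 0.1 s.
5. the tin from the right pad is off the tray by at least 30 mm in the gripper while the other two stand on their pads (((height (world z) of tin_p_centre above 0.092 m and contact force between the fingers and tin_p above 1 N) or (height (world z) of tin_q_centre above 0.092 m and contact force between the fingers and tin_q above 1 N) or (height (world z) of tin_r_centre above 0.092 m and contact force between the fingers and tin_r above 1 N)) and ((horizontal distance between tin_p_centre and pad_left below 0.03 m and height (world z) of tin_p_centre below 0.07 m and angle between tin_p_centre's own z axis and vertical below 0.15 rad) or (horizontal distance between tin_q_centre and pad_left below 0.03 m and height (world z) of tin_q_centre below 0.07 m and angle between tin_q_centre's own z axis and vertical below 0.15 rad) or (horizontal distance between tin_r_centre and pad_left below 0.03 m and height (world z) of tin_r_centre below 0.07 m and angle between tin_r_centre's own z axis and vertical below 0.15 rad)) and ((horizontal distance between tin_p_centre and pad_middle below 0.03 m and height (world z) of tin_p_centre below 0.07 m and angle between tin_p_centre's own z axis and vertical below 0.15 rad) or (horizontal distance between tin_q_centre and pad_middle below 0.03 m and height (world z) of tin_q_centre below 0.07 m and angle between tin_q_centre's own z axis and vertical below 0.15 rad) or (horizontal distance between tin_r_centre and pad_middle below 0.03 m and height (world z) of tin_r_centre below 0.07 m and angle between tin_r_centre's own z axis and vertical below 0.15 rad))), for 0.3 s.
At the end, for the whole second after the job is handed in: the heaviest tin (the two left weigh < 7.65 N) is held upright (within 0.3 rad) and still by the gripper, underside at least 80 mm above the tray, touching nothing else; the other two stand still and upright (within 0.15 rad), each within 30 mm of a pad's centre, untouched (((height (world z) of tin_p_centre above 0.142 m and contact force between the fingers and tin_p above 1 N and angle between tin_p_centre's own z axis and vertical below 0.3 rad and contact force between tin_p and tray below 0.1 N and contact force between tin_p and tin_q below 0.1 N and contact force between tin_p and tin_r below 0.1 N and contact force between each of the arm, the fingers and tin_q below 0.2 N and contact force between each of the arm, the fingers and tin_r below 0.2 N and ((horizontal distance between tin_q_centre and pad_left below 0.03 m and height (world z) of tin_q_centre below 0.07 m and angle between tin_q_centre's own z axis and vertical below 0.15 rad) or (horizontal distance between tin_q_centre and pad_middle below 0.03 m and height (world z) of tin_q_centre below 0.07 m and angle between tin_q_centre's own z axis and vertical below 0.15 rad) or (horizontal distance between tin_q_centre and pad_right below 0.03 m and height (world z) of tin_q_centre below 0.07 m and angle between tin_q_centre's own z axis and vertical below 0.15 rad)) and ((horizontal distance between tin_r_centre and pad_left below 0.03 m and height (world z) of tin_r_centre below 0.07 m and angle between tin_r_centre's own z axis and vertical below 0.15 rad) or (horizontal distance between tin_r_centre and pad_middle below 0.03 m and height (world z) of tin_r_centre below 0.07 m and angle between tin_r_centre's own z axis and vertical below 0.15 rad) or (horizontal distance between tin_r_centre and pad_right below 0.03 m and height (world z) of tin_r_centre below 0.07 m and angle between tin_r_centre's own z axis and vertical below 0.15 rad))) or (height (world z) of tin_q_centre above 0.142 m and contact force between the fingers and tin_q above 1 N and angle between tin_q_centre's own z axis and vertical below 0.3 rad and contact force between tin_q and tray below 0.1 N and contact force between tin_q and tin_p below 0.1 N and contact force between tin_q and tin_r below 0.1 N and contact force between each of the arm, the fingers and tin_p below 0.2 N and contact force between each of the arm, the fingers and tin_r below 0.2 N and ((horizontal distance between tin_p_centre and pad_left below 0.03 m and height (world z) of tin_p_centre below 0.07 m and angle between tin_p_centre's own z axis and vertical below 0.15 rad) or (horizontal distance between tin_p_centre and pad_middle below 0.03 m and height (world z) of tin_p_centre below 0.07 m and angle between tin_p_centre's own z axis and vertical below 0.15 rad) or (horizontal distance between tin_p_centre and pad_right below 0.03 m and height (world z) of tin_p_centre below 0.07 m and angle between tin_p_centre's own z axis and vertical below 0.15 rad)) and ((horizontal distance between tin_r_centre and pad_left below 0.03 m and height (world z) of tin_r_centre below 0.07 m and angle between tin_r_centre's own z axis and vertical below 0.15 rad) or (horizontal distance between tin_r_centre and pad_middle below 0.03 m and height (world z) of tin_r_centre below 0.07 m and angle between tin_r_centre's own z axis and vertical below 0.15 rad) or (horizontal distance between tin_r_centre and pad_right below 0.03 m and height (world z) of tin_r_centre below 0.07 m and angle between tin_r_centre's own z axis and vertical below 0.15 rad))) or (height (world z) of tin_r_centre above 0.142 m and contact force between the fingers and tin_r above 1 N and angle between tin_r_centre's own z axis and vertical below 0.3 rad and contact force between tin_r and tray below 0.1 N and contact force between tin_r and tin_p below 0.1 N and contact force between tin_r and tin_q below 0.1 N and contact force between each of the arm, the fingers and tin_p below 0.2 N and contact force between each of the arm, the fingers and tin_q below 0.2 N and ((horizontal distance between tin_p_centre and pad_left below 0.03 m and height (world z) of tin_p_centre below 0.07 m and angle between tin_p_centre's own z axis and vertical below 0.15 rad) or (horizontal distance between tin_p_centre and pad_middle below 0.03 m and height (world z) of tin_p_centre below 0.07 m and angle between tin_p_centre's own z axis and vertical below 0.15 rad) or (horizontal distance between tin_p_centre and pad_right below 0.03 m and height (world z) of tin_p_centre below 0.07 m and angle between tin_p_centre's own z axis and vertical below 0.15 rad)) and ((horizontal distance between tin_q_centre and pad_left below 0.03 m and height (world z) of tin_q_centre below 0.07 m and angle between tin_q_centre's own z axis and vertical below 0.15 rad) or (horizontal distance between tin_q_centre and pad_middle below 0.03 m and height (world z) of tin_q_centre below 0.07 m and angle between tin_q_centre's own z axis and vertical below 0.15 rad) or (horizontal distance between tin_q_centre and pad_right below 0.03 m and height (world z) of tin_q_centre below 0.07 m and angle between tin_q_centre's own z axis and vertical below 0.15 rad)))) and contact force between tray and anything else below 7.65 N and linear speed of each of tin_p, tin_q, tin_r below 0.03 m/s); the arm keeps its last pose, push and grip.
It fails at once if a tin is tipped over (more than 35 degrees) (angle between any of tin_p_centre, tin_q_centre, tin_r_centre's own z axis and vertical above 0.61 rad).
It fails at once if a tin is dropped: more than 20 mm above the tray with nothing holding it ((height (world z) of tin_p_centre above 0.082 m and contact force between anything else and tin_p below 0.05 N) or (height (world z) of tin_q_centre above 0.082 m and contact force between anything else and tin_q below 0.05 N) or (height (world z) of tin_r_centre above 0.082 m and contact force between anything else and tin_r below 0.05 N)).
It fails at once if a mug or the teaspoon is moved by more than 30 mm (distance of any of mug_a_base, mug_b_base, teaspoon_base from where it was at the start of the episode above 0.03 m).
It also fails if it takes over 72 s, if anything falls off the work surface, if the arm or the gripper's body presses on something with over 40 N, if the wrist force passes 120 N, or if a joint passes its speed limit or range.

## Working session

There is one attempt and no reset: what is moved stays moved. The work goes in short steps, each a Python script; the robot and the scene stay as the last script left them, time stands still between calls to the robot, and variables do not carry over. Pictures are saved under pics/ and viewed, at most 10 in all, crops included, and the job is handed in when it is done.

```bash
mkdir -p pics; python3 - <<'E'
from rig import *
import cv2,numpy as np
s=observe();print(s)
for n in("top","side"):
    p,d=capture(n);cv2.imwrite(f"pics/{n}1.png",p[:,:,::-1]);np.save(f"{n}d.npy",d)
    print(camera_info(n))
E
```

```text
{'time': 0.0, 'q': array([ 1.19213237,  0.32181561, -0.07010119,  1.45169904,  0.02258635,
        1.37074839, -0.05690243]), 'joint_vel': array([-0.00044753, -0.0005688 ,  0.0010493 , -0.0004515 , -0.00085668,
        0.00039753,  0.00114762]), 'tau': array([ 4.97548408e-04, -4.91287100e+01, -4.03993120e-01, -3.12518513e+01,
       -6.43322314e-02,  4.38447192e-02,  1.80346033e-04]), 'ee_pos': array([ 0.24855267, -0.60003574,  0.23545432]), 'tool_rot': array([-9.15030369e-04,  9.80774461e-01,  1.95142435e-01, -2.22106761e-04]), 'force': array([-0.53297716, -0.00091319,  0.34651582]), 'wrist_torque': array([-0.03590919,  0.00928559, -0.05018383]), 'grip_force': 0.0, 'width': 1.0008590066328036}
{'camera_matrix': array([[618.71075027,   0.        , 320.10115059],
       [  0.        , 618.71075027, 246.83356579],
       [  0.        ,   0.        ,   1.        ]]), 'cam_to_world': array([[ 2.03119247e-02,  9.85074714e-01, -1.70924642e-01,
         2.78274224e-01],
       [-9.99787797e-01,  2.05998136e-02, -8.92729869e-05,
        -3.80339974e-02],
       [ 3.43307519e-03,  1.70890184e-01,  9.85284101e-01,
         1.38978516e+00],
       [ 0.00000000e+00,  0.00000000e+00,  0.00000000e+00,
         1.00000000e+00]])}
{'camera_matrix': array([[457.66136523,   0.        , 311.92442839],
       [  0.        , 457.66136523, 244.26690955],
       [  0.        ,   0.        ,   1.        ]]), 'cam_to_world': array([[ 0.99047987,  0.05396615, -0.12663842,  0.38122013],
       [-0.13758532,  0.3582707 , -0.92342427, -1.01828101],
       [-0.00446282,  0.93205674,  0.36228486,  0.45050794],
       [ 0.        ,  0.        ,  0.        ,  1.        ]])}
```

View pics/top1.png

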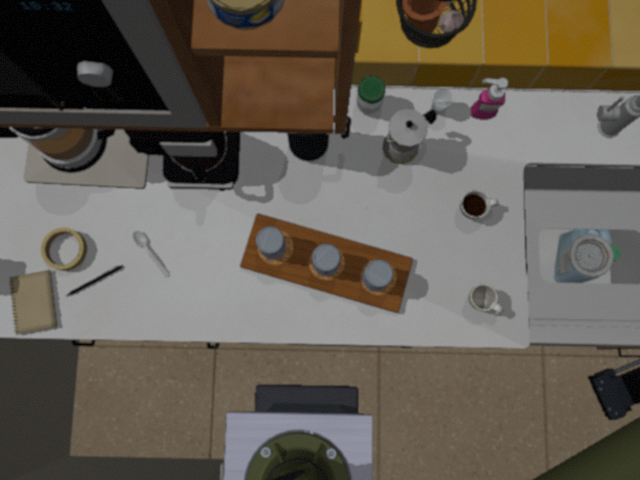

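View pics/side1.png

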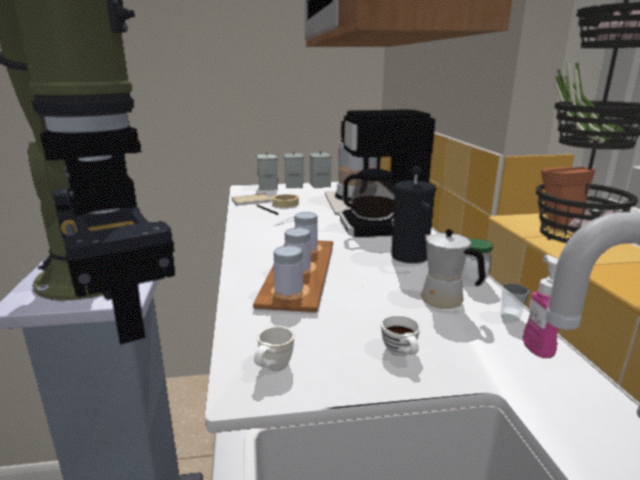

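The top picture shows the tins' lids at about (270,241), (325,260) and (378,275). The tray's corners are at (258,215), (413,258), (403,311) and (241,267). The side picture shows the tins upright on the tray, with the mugs to the right and clear of it.

```bash
cat > h.py <<'E'
import numpy as np
from rig import *
def ray(n,uv,z):
    c=camera_info(n);K=c["camera_matrix"];T=c["cam_to_world"]
    d=T[:3,:3]@np.array([(uv[0]-K[0,2])/K[0,0],-(uv[1]-K[1,2])/K[1,1],-1]);o=T[:3,3]
    return o+d*(z-o[2])/d[2]
def cloud(n,d):
    c=camera_info(n);K=c["camera_matrix"];T=c["cam_to_world"]
    v,u=np.mgrid[:480,:640]
    P=np.stack([(u-K[0,2])/K[0,0]*d,-(v-K[1,2])/K[1,1]*d,-d],-1)
    return P@T[:3,:3].T+T[:3,3]
E
python3 - <<'E'
from h import *
C=[ray("top",p,.018) for p in[(258,215),(413,258),(403,311),(241,267)]]
for i in range(4):print(C[i].round(4),np.linalg.norm(C[i]-C[(i+1)%4]))
m=np.mean(C,0);y=(C[0]+C[3]-C[1]-C[2])[:2];y/=np.linalg.norm(y)
print("centre",m,"yaw",np.arctan2(-y[0],y[1]))
P=cloud("top",np.load("topd.npy"))
for k,(u,v) in zip((1,0,-1),[(270,241),(325,260),(378,275)]):
    w=P[v-25:v+26,u-25:u+26].reshape(-1,3);w=w[(w[:,2]>.098)&(w[:,2]<.115)]
    print("pad",m[:2]+.12*k*y,"lid ray",ray("top",(u,v),.106)[:2],"depth",len(w),w.mean(0),(w.min(0)+w.max(0))/2,np.ptp(w,axis=0))
for n,p in[("mugs",(483,298)),("mugb",(475,205)),("spoon",(150,252))]:print(n,ray("top",p,.03))
E
```

```text
[0.5866 0.1045 0.018 ] 0.3630938024225295
[ 0.4952 -0.2469  0.018 ] 0.12124510069024565
[ 0.3761 -0.2241  0.018 ] 0.3733565575720208
[0.4668 0.138  0.018 ] 0.12444375528182748
centre [ 0.48116526 -0.0571174   0.018     ] yaw -0.24991287597595996
pad [0.51084361 0.05915468] lid ray [0.51125596 0.06796578] depth 614 [0.51443531 0.06785305 0.10546164] [0.5148437  0.0683482  0.10579693] [0.05860739 0.05901688 0.01507134]
pad [ 0.48116526 -0.0571174 ] lid ray [ 0.47316399 -0.04876398] depth 615 [ 0.4800691  -0.05152069  0.10548395] [ 0.48088268 -0.05177231  0.10574468] [0.05987397 0.05696647 0.01512514]
pad [ 0.45148692 -0.17338948] lid ray [ 0.4437748  -0.16012027] depth 619 [ 0.44873825 -0.16172261  0.10546138] [ 0.44940645 -0.1613195   0.10637498] [0.0576834  0.05674099 0.01646801]
mugs [ 0.40738525 -0.39870413  0.03      ]
mugb [ 0.61737813 -0.38581402  0.03      ]
spoon [0.49458675 0.34028812 0.03      ]
```

```bash
cat >> h.py <<'E'
from scipy.spatial.transform import Rotation as Ro
YAW=-.272
def quat(yaw,flip=0):
    a=yaw+flip*np.pi;c,s=np.cos(a),np.sin(a)
    q=Ro.from_matrix(np.array([[-s,c,0],[c,s,0],[0,0,-1]])).as_quat()
    return np.r_[q[3],q[:3]]
TIN=dict(left=(.5146,.068),middle=(.4805,-.0516),right=(.4490,-.1615))
E
python3 - <<'E'
from h import *
import cv2
for f in(0,1):
    for k,p in TIN.items():
        for z in(.073,.25):print(f,k,z,np.round(ik([*p,z],quat(YAW,f)),2))
best=min((0,1),key=lambda f:abs(ik([*TIN["left"],.25],quat(YAW,f))[6]))
print("best",best)
move_pose([*TIN["left"],.25],quat(YAW,best))
T=camera_info("wrist")["cam_to_world"];p,d=capture("wrist")
cv2.imwrite("pics/w1.png",p[:,:,::-1]);s=observe();print(s["time"],s["ee_pos"],s["force"])
P=cloud("wrist",d);w=P[(P[...,2]>.1)&(P[...,2]<.112)]
for k,c in TIN.items():
    x=w[np.hypot(*(w[:,:2]-c).T)<.045]
    if len(x)>50:print(k,len(x),x.mean(0),(x.min(0)+x.max(0))/2,np.ptp(x,axis=0))
E
```

```text
0 left 0.073 [ 0.65  0.33 -0.94  1.93  0.31  1.03 -0.7 ]
0 left 0.25 [ 0.06  0.05 -0.25  1.75  0.01  1.35 -0.46]
0 middle 0.073 [ 0.69  0.17 -0.68  2.02  0.13  0.99 -0.33]
0 middle 0.25 [ 0.74 -0.02 -0.67  1.81 -0.01  1.35 -0.2 ]
0 right 0.073 [ 0.79  0.14 -0.52  2.04  0.08  0.98 -0.05]
0 right 0.25 [ 0.83 -0.04 -0.52  1.83 -0.02  1.35  0.04]
1 left 0.073 [ 0.82  0.44 -1.17  1.93  0.46  1.08  2.33]
1 left 0.25 [ 0.93  0.16 -1.19  1.72  0.15  1.36  2.57]
1 middle 0.073 [ 1.11  0.31 -1.17  2.01  0.34  1.03  2.65]Traceback (most recent call last):
  File "<stdin>", line 5, in <module>
    return _wrapfunc(a, 'round', decimals=decimals, out=out)
    return _wrapit(obj, method, *args, **kwds)
    result = getattr(arr, method)(*args, **kwds)
TypeError: unsupported operand type(s) for *: 'NoneType' and 'float'
```

```bash
python3 - <<'E'
from h import *
import cv2
move_pose([*TIN["left"],.25],quat(YAW))
p,d=capture("wrist")
cv2.imwrite("pics/w1.png",p[:,:,::-1]);s=observe();print(s["time"],s["q"],s["ee_pos"],s["force"])
P=cloud("wrist",d);w=P[(P[...,2]>.1)&(P[...,2]<.112)]
for k,c in TIN.items():
    x=w[np.hypot(*(w[:,:2]-c).T)<.045]
    if len(x)>50:print(k,len(x),x.mean(0),(x.min(0)+x.max(0))/2,np.ptp(x,axis=0))
E
```

```text
2.7 [ 0.05687439  0.04719044 -0.24447597  1.74521192  0.01186213  1.35077713
 -0.46396133] [0.51484224 0.06685909 0.24989971] [-0.30563021 -0.47474485 -0.09557453]
left 3676 [0.51551116 0.07146951 0.10561428] [0.51503654 0.07044638 0.10425065] [0.05891123 0.05843649 0.00813773]
middle 1516 [ 0.48404866 -0.03539577  0.10515323] [ 0.48074431 -0.03840242  0.10411863] [0.05829538 0.03803408 0.00821897]
```

View pics/w1.png

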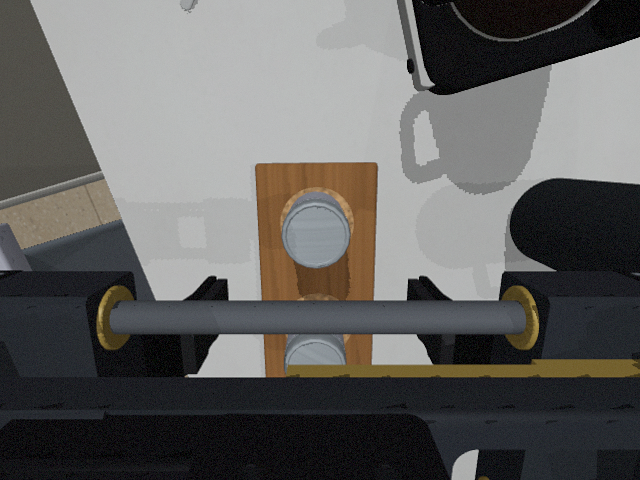

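The wrist picture shows the left tin's lid at about (316,235) on its pad. The tray edges are nearly vertical in the image, so the jaws are square to the tray. The lid position agrees with the top view to within 3 mm.

```bash
cat >> h.py <<'E'
ZG=.073;ZL=.153
TIN["left"]=(.515,.070)
def fz(n=8):
    dwell(.4);F=[]
    for _ in range(n):dwell(.05);s=observe();F.append(np.r_[s["force"],s["tau"][[1,3]]])
    return np.mean(F,0).round(2)
def weigh(k,put=True):
    p=TIN[k];q=quat(YAW)
    move_pose([*p,ZL+.02],q);move_l([*p,ZL],q);e=fz()
    move_l([*p,ZG],q,v=.12);grab(45);s=observe();print(k,"width",s["width"],"grip",s["grip_force"],s["ee_pos"])
    move_l([*p,ZL],q,v=.1);h=fz();s=observe()
    print("empty",e,"held",h,"diff",h-e,"grip",s["grip_force"],s["width"],"t",s["time"])
    if put:
        move_l([*p,ZG+.006],q,v=.12);move_l([*p,ZG+.0005],q,v=.03);open_gripper();dwell(.2)
        move_l([*p,ZL+.02],q,v=.2)
        s=observe();print("t",s["time"],s["width"])
E
python3 -c "
from h import *
weigh('left')
import cv2
p,d=capture('wrist');P=cloud('wrist',d);w=P[(P[...,2]>.1)&(P[...,2]<.112)]
x=w[np.hypot(*(w[:,:2]-TIN['left']).T)<.045];print(len(x),(x.min(0)+x.max(0))/2,np.ptp(x,axis=0))
p,d=capture('side');cv2.imwrite('pics/s2.png',p[:,:,::-1])"
```

```text
left width 0.6858870640285291 grip 45.000098501332104 [0.51477108 0.07009568 0.07321519]
empty [  0.32   0.16   0.15 -35.12 -29.29] held [ -0.08  -0.11  -3.83 -36.87 -30.91] diff [-0.4  -0.27 -3.98 -1.75 -1.62] grip 44.99966251663864 0.681965349914395 t 7.3583
t 10.0833 0.9952578662348557
6074 [0.51526045 0.07127624 0.10393788] [0.05902287 0.05583897 0.00784031]
```

View pics/s2.png

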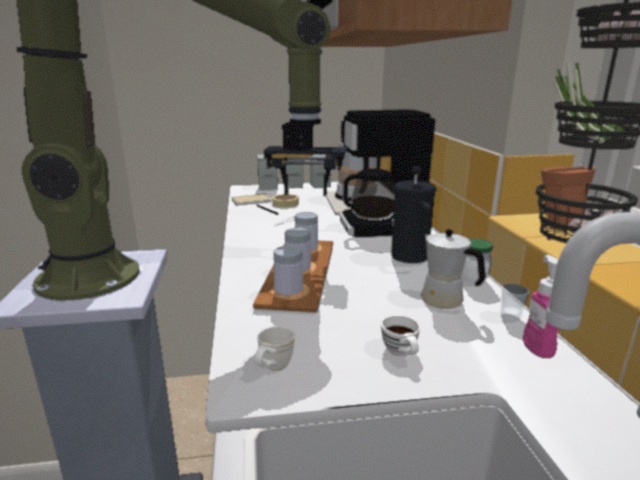

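The side picture shows all three tins upright on the tray, with the left one released at about (305,232). It weighs about 4.0 N. Next, the middle tin and then the right.

```bash
python3 -c "
from h import *
weigh('middle')
p,d=capture('wrist');P=cloud('wrist',d);w=P[(P[...,2]>.1)&(P[...,2]<.112)]
for k in TIN:
    x=w[np.hypot(*(w[:,:2]-TIN[k]).T)<.045]
    if len(x):print(k,len(x),(x.min(0)+x.max(0))/2,np.ptp(x,axis=0))
weigh('right',False)
"
```

```text
middle width 0.682437742569613 grip 45.00003460329026 [ 0.48013137 -0.05147037  0.07317982]
empty [ -0.18   0.14   0.1  -30.97 -29.18] held [  0.04  -0.    -2.61 -32.19 -30.36] diff [ 0.22 -0.14 -2.71 -1.22 -1.18] grip 44.999616709537804 0.6845756438760922 t 15.0083
t 17.7333 1.0001489648061694
left 9194 [0.51532305 0.06805379 0.10410894] [0.05910705 0.05609924 0.00799426]
middle 6231 [ 0.48129871 -0.04891741  0.10397225] [0.05898339 0.05658246 0.00791731]
right width 0.6869999163952656 grip 45.00010158866644 [ 0.44815171 -0.16126387  0.07316409]
empty [  0.06  -0.1   -0.22 -30.2  -29.15] held [-2.000e-02  2.000e-02 -6.470e+00 -3.336e+01 -3.225e+01] diff [-0.08  0.12 -6.25 -3.16 -3.1 ] grip 44.99928366858512 0.687483998159553 t 22.5667
```

The weights are 4.0 N left, 2.7 N middle and 6.3 N right, so the right tin is heaviest and I keep it in the hand. I'll raise it and check.

```bash
python3 -c "
from h import *
import cv2
move_l([*TIN['right'],.2],quat(YAW),v=.08);dwell(.8)
s=observe();print(s['time'],s['ee_pos'],s['force'],s['grip_force'],s['width'],abs(s['joint_vel']).max())
p,d=capture('side');cv2.imwrite('pics/s3.png',p[:,:,::-1])"
```

```text
24.1083 [ 0.44901262 -0.16148334  0.20002405] [ 0.31260503 -0.50044331 -6.84687149] 44.999180431477726 0.6818044397256715 0.0017852055275326538
```

View pics/s3.png

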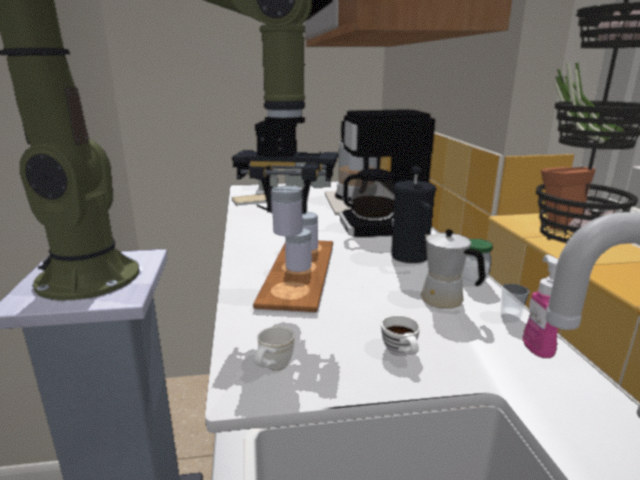

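The side picture shows the right tin held upright at about (287,210), well above its empty pad at (290,290). The other two stand on their pads and the mugs haven't moved.

```bash
python3 -c "
from rig import *
print(sign_off())"
```

```text
the job is handed in; nothing more can be done
None
```

I lifted the tins in order from left to right; they weighed about 4.0, 2.7 and 6.3 N, and I handed in at about 24 s (limit 72 s), still holding the heaviest, from the right pad, upright about 12 cm clear of the tray; no verdict came back.

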